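# Weigh a cup on the two-pan balance

### The arm

A 6-joint arm with a two-finger parallel gripper is mounted at the origin on the work surface. World frame = base frame: x ahead of the robot, y to its left, z up, the work surface at z = 0. Lengths are in mm, angles in rad, forces in N, time in s.
With the tool pointing down it reaches from about 350 to 775 mm from the base axis. Payload 7.3 kg.
Tool frame: the origin (TCP) lies at the very end of the fingers, on their centre line; the grasp point (between the pads) lies bot.grip_point_offset behind it (bot.grip_point_offset is the distance from the TCP to the grasp point, in mm); z points along the fingers, y is the line along which they close (so a half turn about z gives the same grasp; the last joint's range is limited). The gripper opens to 92 mm and grips with 3 to 60 N. Pads are 19 mm wide; open, the fingers measure 130 mm over their backs; the gripper's body (75 mm by 190 mm) begins 47 mm behind the grasp point.
Start: joints at [-1.29, 0.342, 1.524, -0, 1.275, -0.146], TCP at [217.353, -477.915, 226.741] pointing down, gripper open.
Joint ranges: [-2.53, 2.53], [-0.77, 2.02], [0.04, 2.7], [-1, 4.14], [0.28, 2.66], [-3.11, 3.11]. Speed limits (rad/s): [2.57, 2.57, 3.14, 3.14, 3.14, 3.14].

### API

Orientations are given as [roll, pitch, yaw] about the fixed x, y, z axes, in that order (R = Rz(yaw) Ry(pitch) Rx(roll)).
In Python, from plant import bot gives the robot as it stands. The module is installed in compiled form; this text tells all that it offers.
- The arm moves only by the tool carry_out, never from a script. Its argument "plan" is a list of rows, each an object of numbers: "tx", "ty", "tz": the shift along the world's x, y, z in mm; "rx", "ry", "rz": the turn, a rotation vector about the world's x, y, z in rad. A call has 1 to 12 rows; each row shifts and turns the commanded pose from where the row before left it; what a row does not reach is not made up. A row lasts 1/10 s, in which the tool goes at most 50 mm and 8.59 degrees, less where a joint would pass 70% of its speed; a pose out of reach is approached as far as the arm can. A call with a gripper value outside its range is refused whole. "gripper" is the closure, from 0 (fully open) to 1 (shut), set as the call begins (left out, the last holds). The fingers move at their own pace and stop on an object; the grip force is fixed at half the most. Time passes only in rows, so rows that do not move let the fingers close. It gives the time, the measured TCP pose, the force, the opening and the grip force at its end, in the units of the state.
- bot.get_obs(): the state, without advancing time (a new reading comes with each control period).
- bot.capture(name): name is "scene" or "top"; returns the picture (420x560x3 uint8, red, green, blue); there is no depth.
- bot.camera_model(name): a dict with "camera_matrix" (3x3 intrinsics, pixels), "R" (3x3) and "t" (3): a world point X has camera coordinates R X + t. Camera axes: x right, y down, z forward; pixel columns grow to the right and rows downward; lengths in mm; the calibration is good to about 2 mm. A picture is of the moment at which its call begins. camera_model takes no time and is no camera call.
- bot.close_job(): hands the job in; it is judged then, once.
The state is a dict: "time": time; "joint_positions": joint angles; "dq": joint speeds; "tau": joint torques, N m; "tool_pos": TCP position; "tcp_rot": TCP orientation; "contact_force": force on the tool from outside, world axes, zero at the start; "moment": the same for the moment, N m; "grip_width": finger opening in mm; "finger_force": force on a finger pad.
Only numpy, scipy, OpenCV 4.12 (cv2) and the standard library are available. Lean on these libraries where they do the work, as an engineer would, in place of code of your own. Each camera call takes 0.05 s, during which the arm holds its last target. There are 200 camera calls.

### The job

Weigh the cup that stands on the balance: from the sloping case, set weights upright and gently on the empty pan until the beam stands level, the pointer at rest between the two long marks of the dial. Leave the cup on its pan; weights you do not need stay in the case, or stand upright on the desk if you have tried them, and nothing else on the desk is knocked aside.

Things in the scene. Friction and masses are not known exactly. Their poses are not given: they have to be found in the camera images.
- balance: two-pan check balance, grey cast base 340 x 130 mm, 28 mm high, fixed. Origin: middle of its underside; its y axis runs along the beam, the cup's pan at +y, the pan for the weights at -y. It is level when the pointer stands between the two long marks in the middle of the dial
- dial (a point): top of the dial tower in the middle of the balance, 178 mm above the desk. The tower is 84 mm wide along the balance's y and 22 mm deep along its x; a pointer stands upright on both of its faces and leans to the lower pan's side
- beam (a joint): tilt of the beam, rad: 0 level, positive when the cup's pan is low; stops at +0.15 and -0.15; the dial's long marks stand at +0.03 and -0.03. Damped, settles in about 1 s. Between the stops it shows the imbalance: about 0.0168 rad per 10 g (90 g at the stops), wherever on the pans the loads stand. The pans stay horizontal and rise or sink by 140 mm x tilt
- weightpan: empty flat steel pan for the weights, 150 mm in diameter, 5 mm thick. Origin: middle of its top face, 100 mm above the desk when level, up to 21 mm higher or lower with the beam's tilt. It gives way when pressed down
- cuppan: the other pan, of the same size, on which the cup stands. Origin: middle of its top face
- cup_mid (a point): white ceramic cup with a bare terracotta foot, 82 mm in diameter, 72 mm high, on its pan; the point lies on its axis 36 mm above its foot. Cups of this line weigh between 235 and 365 g
- rack: grey plastic case of weights, 220 mm wide (along y), 90 mm from front to back, 17 mm deep, on a fixed steel stand that slopes it by 30 degrees: the outward normal of its face is (-sin 30, 0, cos 30 deg) in this frame, towards the robot. Origin: on the desk, under the middle of the case's underside, which is 36 mm up; z up. The four compartments are 52 mm apart along y, their dividers 10 mm high
- lid (a point): middle of the free edge of the case's clear lid, 220 x 90 mm, with a rim 12 mm deep around it. It stands open, fixed, square (90 degrees) to the case's face from the upper rear edge, and so leans over the weights towards the robot, its panel 67 mm and its rim 55 mm from their axes measured along the slope. A gripper pointing straight down over a weight hits it; one tilted like the weights clears it
- w200_mid (a point): 200 g steel weight (true to its value), a cylinder with a knob on a thinner neck: body 32 mm in diameter and 22 mm high, neck 4 mm, knob 23 mm in diameter and 15 mm high; 41 mm high in all. The point lies on its axis half-way up, z along its axis towards the knob. It stands in one of the case's compartments (any of the four), so its axis leans 30 degrees from vertical towards the robot
- w100_mid (a point): 100 g steel weight (true to its value), a cylinder with a knob on a thinner neck: body 26 mm in diameter and 17 mm high, neck 4 mm, knob 18 mm in diameter and 12 mm high; 33 mm high in all. The point lies on its axis half-way up, z along its axis towards the knob. It stands in one of the case's compartments (any of the four), so its axis leans 30 degrees from vertical towards the robot
- w50_mid (a point): 50 g steel weight (true to its value), a cylinder with a knob on a thinner neck: body 20 mm in diameter and 14 mm high, neck 3 mm, knob 15 mm in diameter and 9 mm high; 26 mm high in all. The point lies on its axis half-way up, z along its axis towards the knob. It stands in one of the case's compartments (any of the four), so its axis leans 30 degrees from vertical towards the robot
- w20_mid (a point): 20 g steel weight (true to its value), a cylinder with a knob on a thinner neck: body 15 mm in diameter and 10 mm high, neck 3 mm, knob 12 mm in diameter and 7 mm high; 20 mm high in all. The point lies on its axis half-way up, z along its axis towards the knob. It stands in one of the case's compartments (any of the four), so its axis leans 30 degrees from vertical towards the robot
- sample_cup: another cup of the same line (82 mm wide, 72 mm high), on the desk; stays where it is. Origin: centre of its underside
- saucer: white saucer, 136 mm wide, 18 mm high, on the desk; stays where it is. Origin: centre of its underside
- bowl: blue bowl, 116 mm wide, 52 mm high, on the desk; stays where it is. Origin: centre of its underside
- mug: white mug with a handle, 82 mm wide, 90 mm high, on the desk; stays where it is. Origin: centre of its underside
- tile: terracotta test tile 100 x 100 x 9 mm, on the desk; stays where it is. Origin: centre of its underside
- ruler: steel ruler 30 x 300 x 4 mm, on the desk; stays where it is. Origin: centre of its underside
- jar: white jar with a black cap, 64 mm wide, 85 mm high, on the desk; stays where it is. Origin: centre of its underside
Mind the look-alikes: they are no part of the job. What is shaped like the part that bears cup_mid but green is not meant.

How it is judged (in metres and radians):
On the way:
1. the 200 g weight stands upright on the weights' pan, let go (horizontal distance between w200_mid and weightpan below 0.072 m and z of w200_mid in the frame of weightpan between 0.0165 and 0.0245 m and angle between w200_mid's own z axis and vertical below 0.12 rad and contact force between w200 and the fingers below 0.05 N), for 0.2 s.
At the end, for the whole second after the job is handed in: The beam is at rest within 0.03 rad of level (pointer between the long marks), the cup stands upright on its pan (axis within 45 mm of the pan's middle), and every weight stands upright (within 0.12 rad) on the weights' pan, or is in the case, or stands upright on the desk (value of joint beam between -0.03 and 0.03 rad and velocity of joint beam between -0.05 and 0.05 rad/s and horizontal distance between cup_mid and cuppan below 0.045 m and z of cup_mid in the frame of cuppan between 0.03 and 0.042 m and angle between cup_mid's own z axis and vertical below 0.12 rad and ((horizontal distance between w200_mid and weightpan below 0.072 m and z of w200_mid in the frame of weightpan between 0.0165 and 0.0245 m and angle between w200_mid's own z axis and vertical below 0.12 rad) or (x of w200_mid in the frame of rack between -0.06 and 0.005 m and y of w200_mid in the frame of rack between -0.106 and 0.106 m and z of w200_mid in the frame of rack between 0.015 and 0.065 m) or (height (world z) of w200_mid below 0.0265 m and angle between w200_mid's own z axis and vertical below 0.12 rad)) and ((horizontal distance between w100_mid and weightpan below 0.072 m and z of w100_mid in the frame of weightpan between 0.0125 and 0.0205 m and angle between w100_mid's own z axis and vertical below 0.12 rad) or (x of w100_mid in the frame of rack between -0.06 and 0.005 m and y of w100_mid in the frame of rack between -0.106 and 0.106 m and z of w100_mid in the frame of rack between 0.015 and 0.065 m) or (height (world z) of w100_mid below 0.0225 m and angle between w100_mid's own z axis and vertical below 0.12 rad)) and ((horizontal distance between w50_mid and weightpan below 0.072 m and z of w50_mid in the frame of weightpan between 0.009 and 0.017 m and angle between w50_mid's own z axis and vertical below 0.12 rad) or (x of w50_mid in the frame of rack between -0.06 and 0.005 m and y of w50_mid in the frame of rack between -0.106 and 0.106 m and z of w50_mid in the frame of rack between 0.015 and 0.065 m) or (height (world z) of w50_mid below 0.019 m and angle between w50_mid's own z axis and vertical below 0.12 rad)) and ((horizontal distance between w20_mid and weightpan below 0.072 m and z of w20_mid in the frame of weightpan between 0.006 and 0.014 m and angle between w20_mid's own z axis and vertical below 0.12 rad) or (x of w20_mid in the frame of rack between -0.06 and 0.005 m and y of w20_mid in the frame of rack between -0.106 and 0.106 m and z of w20_mid in the frame of rack between 0.015 and 0.065 m) or (height (world z) of w20_mid below 0.016 m and angle between w20_mid's own z axis and vertical below 0.12 rad))); the robot touches nothing.
It fails at once if a weight is pressed or knocked hard on the pan (more than 25 N) (contact force between any of w200, w100, w50, w20 and weightpan above 25 N).
It fails at once if a weight is dropped (falls faster than 0.5 m/s, out of the fingers) ((linear speed of w200 above 0.5 m/s and contact force between w200 and the fingers below 0.05 N) or (linear speed of w100 above 0.5 m/s and contact force between w100 and the fingers below 0.05 N) or (linear speed of w50 above 0.5 m/s and contact force between w50 and the fingers below 0.05 N) or (linear speed of w20 above 0.5 m/s and contact force between w20 and the fingers below 0.05 N)).
It fails at once if the cup is tipped or pushed off the middle of its pan (angle between cup_mid's own z axis and vertical above 0.35 rad or horizontal distance between cup_mid and cuppan above 0.06 m).
It fails at once if something else on the desk is knocked aside (more than 30 mm) (distance of any of sample_cup, saucer, bowl, mug, tile, ruler, jar from where it was at the start of the episode above 0.03 m).
It also fails if it takes over 72 s, if anything falls off the work surface, if the arm or the gripper's body presses on something with over 40 N, if the wrist force passes 120 N, or if a joint passes its speed limit or range.

## Working session

There is one attempt and no reset: what is moved stays moved. The work goes in short steps, Python scripts to look and compute and a tool call to move; the robot and the scene stay as the last step left them, time stands still between calls to the robot, and variables do not carry over. Pictures are saved under pics/ and viewed, at most 10 in all, crops included, and the job is handed in when it is done.

Besides the shell and the picture viewer there is one more tool, called after "Request:" in YAML: its name, and indented under it one key for each argument. carry_out: Moves the arm, as the interface text tells. Its arguments: {"type":"object","properties":{"plan":{"type":"array"},"gripper":{"type":"number"}},"required":["plan"]}

```bash
mkdir -p pics
python3 - <<'E'
from plant import bot
import cv2,numpy as np
for n in("scene","top"):
    im=bot.capture(n); cv2.imwrite(f"pics/{n}0.png",im[...,::-1])
    m=bot.camera_model(n); print(n,np.round(m["camera_matrix"],1).tolist(),np.round(m["R"],4).tolist(),np.round(m["t"],1))
print(bot.grip_point_offset,bot.get_obs())
E
```

```text
scene [[502.5, 0.0, 285.3], [0.0, 502.5, 208.9], [0.0, 0.0, 1.0]] [[0.8187, 0.5739, 0.0189], [0.4541, -0.6271, -0.6329], [-0.3513, 0.5267, -0.774]] [-379.4 -166.2 1551.2]
top [[487.1, 0.0, 279.1], [0.0, 487.1, 220.7], [0.0, 0.0, 1.0]] [[-0.018, -0.9996, -0.021], [-0.9842, 0.0214, -0.1759], [0.1762, 0.0175, -0.9842]] [  -9.1  503.9 1352.6]
18.8 {'time': 0.1, 'joint_positions': array([-1.29000317e+00,  3.42655828e-01,  1.52492152e+00, -7.67710967e-06,
        1.27539644e+00, -1.45976830e-01]), 'dq': array([ 0.00034653, -0.00047048, -0.00191923, -0.00120626,  0.00030008,
        0.00079485]), 'tau': array([ 2.97969935e-03, -4.31999695e+01, -2.44695836e+01,  7.19019002e-02,
        5.25513757e-02, -4.12522070e-05]), 'tool_pos': array([ 217.24224557, -477.5459464 ,  226.11300525]), 'tcp_rot': array([-3.14022513e+00, -1.93635828e-04,  4.26772090e-01]), 'contact_force': array([-0.19227326,  0.19867817,  0.22101978]), 'moment': array([ 0.00154081,  0.00432071, -0.04690121]), 'finger_force': 0.0, 'grip_width': 91.62360973783308}
```

View pics/scene0.png

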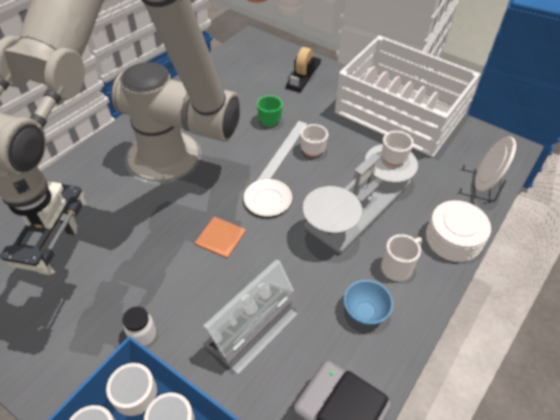

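View pics/top0.png

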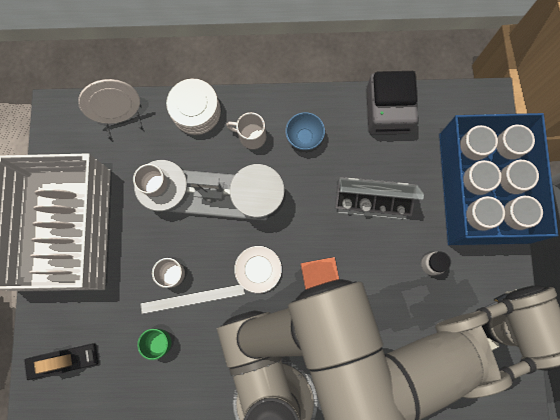

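The top view shows the balance cup at (150,180), with look-alikes: the sample cup (168,272), the green cup (153,343), the mug (250,130) and the cups in the blue bin (500,175). The empty weights' pan is at (257,190). The case is at (380,198), with four knobs at about (347,205), (366,206), (383,209) and (402,210). Next, a close crop.

Run:
```python
import cv2,numpy as np
t=cv2.imread("pics/top0.png");s=cv2.imread("pics/scene0.png")
a=cv2.resize(t[165:230,325:435],None,fx=7,fy=7,interpolation=3)[:, :770]
b=cv2.resize(t[150:225,130:295],None,fx=4.6,fy=4.6,interpolation=3)
a=cv2.resize(t[172:222,330:430],(800,400),interpolation=3)
c=cv2.resize(t[160:225,130:290],(492,200),interpolation=3); d=cv2.resize(s[255:375,195:305],(183,200),interpolation=3)
o=np.zeros((600,800,3),np.uint8);o[:400]=a;o[400:,:492]=c;o[400:,500:683]=d
cv2.imwrite("pics/crop1.png",o)
```

```text
(no output)
```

View pics/crop1.png

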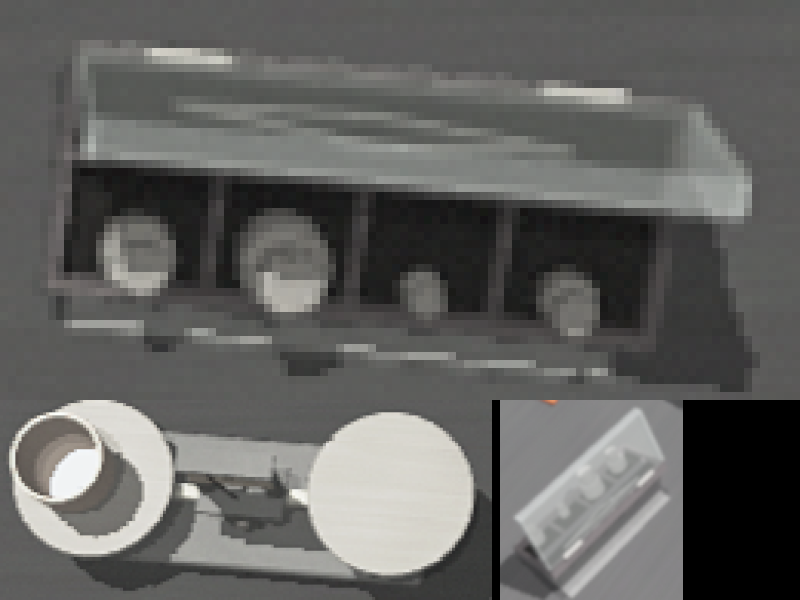

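Crop: the compartments from left (+y) to right hold 100 g (140,265), 200 g (293,280), 20 g (424,305) and 50 g (573,315). The cup on the cup pan is white, and the weights' pan is empty. Now I fit the poses.

```bash
cat > h.py <<'E'
from plant import bot
import numpy as np
from scipy.optimize import least_squares
def proj(n,X):
    m=bot.camera_model(n); c=np.atleast_2d(X)@m["R"].T+m["t"]; p=c@m["camera_matrix"].T; return p[:,:2]/p[:,2:]
def back(n,px,z):
    m=bot.camera_model(n); R=m["R"]; C=-R.T@m["t"]; d=R.T@np.linalg.solve(m["camera_matrix"],[px[0],px[1],1]); return C+d*(z-C[2])/d[2]
s,c=.5,np.sqrt(.75)
def rk(u,y,n): return [u*c-n*s,y,36+u*s+n*c]
def toW(p,X):
    X=np.atleast_2d(X); a=p[2]; return np.c_[p[0]+X[:,0]*np.cos(a)-X[:,1]*np.sin(a),p[1]+X[:,0]*np.sin(a)+X[:,1]*np.cos(a),X[:,2]]
E
python3 - <<'E'
from h import *
cr=lambda q:np.array(q)/8+[330,172]
pts=[(rk(-45,110,17),(52,288)),(rk(-45,-110,17),(650,347)),(rk(45,110,107),(84,120)),(rk(45,-110,107),(748,175)),(rk(33,110,107),(88,158)),(rk(33,-110,107),(748,216)),(rk(45,110,17),(78,45)),(rk(45,-110,17),(702,106))]
X=np.array([p[0] for p in pts]);U=np.array([cr(p[1]) for p in pts])
f=least_squares(lambda p:(proj("top",toW(p,X))-U).ravel(),[480,-230,-.1]);p=f.x
print(p,np.round(f.fun.reshape(-1,2),1).tolist())
for n,q,h in(("100",(138,267),33),("200",(293,280),41),("20",(424,305),20),("50",(573,315),26)):
    z=rk(-22,0,3+h)[2]; W=back("top",cr(q),z); d=W[:2]-p[:2]; a=p[2]
    print(n,np.round(W,1),"rack xy",np.round([d[0]*np.cos(a)+d[1]*np.sin(a),-d[0]*np.sin(a)+d[1]*np.cos(a)],1),"pred",np.round(rk(-22,0,3+h),1))
print("pan",back("top",(257.2,190.6),121))
# cup pan circle
print("cuppan",back("top",(130+93/3.075,160+77/3.075),79))
print("dial?",proj("top",[[0,0,0]]))
E
```

```text
[ 5.74287574e+02 -2.99373714e+02 -1.17509494e-01] [[-0.6, 0.1], [0.7, -0.2], [0.7, -0.2], [0.5, 0.5], [-0.4, -0.6], [-0.3, -0.3], [-0.2, 0.6], [-0.5, 0.0]]
100 [ 541.6 -214.4   56.2] rack xy [-42.4  80.6] pred [-37.1   0.   56.2]
200 [ 534.2 -268.    63.1] rack xy [-43.4  26.4] pred [-41.1   0.   63.1]
20 [ 527.8 -317.3   44.9] rack xy [-44.1 -23.3] pred [-30.6   0.   44.9]
50 [ 521.9 -368.9   50.1] rack xy [-43.8 -75.2] pred [-33.6   0.   50.1]
pan [574.97365687  38.1633034  121.        ]
cuppan [607.89844219 317.08683806  79.        ]
dial? [[275.85429636 402.13102989]]
```

Run:
```python
from h import *
import cv2
t=cv2.imread("pics/top0.png")
a=cv2.resize(t[172:222,330:430],(800,400),interpolation=3)
a=np.vstack([a[130:350]]*2)
p=[574.3,-299.4,-.1175]
th=np.linspace(0,2*np.pi,40)
D={"100":(80,26,17,18,12,33),"200":(26,32,22,23,15,41),"20":(-24,20-5,10,12,7,20),"50":(-76,20,14,15,9,26)}
for k,(f,us) in enumerate(((5,lambda r:-22),(5,lambda r:-43+r))):
  for n,(y,bd,bh,kd,kh,H) in D.items():
    u0=us(bd/2)
    for dd,h,col in((bd,bh,(0,255,255)),(kd,H,(0,255,0)),(kd,H-kh,(255,120,0)) ):
      X=[rk(u0+dd/2*np.cos(q),y+dd/2*np.sin(q),f+h) for q in th]
      P=(proj("top",toW(p,X))-[330,172])*8+[3.5,3.5-130+220*k]
      cv2.polylines(a,[P.astype(np.int32)],True,col,1)
cv2.imwrite("pics/ov.png",a)
```

```text
(no output)
```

View pics/ov.png

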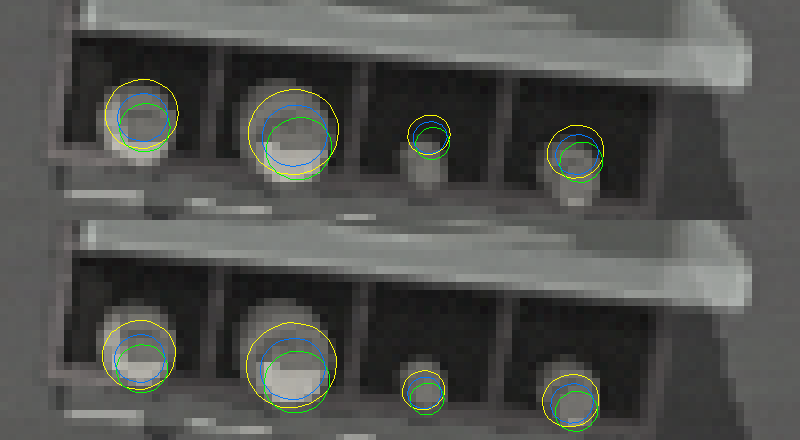

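```bash
cat >> h.py <<'E'
from scipy.spatial.transform import Rotation as Ro
P=[574.3,-299.4,-.1175]
W={"200":(-23.5,28.5,31),"100":(-26,80,25),"50":(-29.7,-75,20.5),"20":(-32,-22,16.5)}
def rpy(a): return Ro.from_euler("xyz",a)
TILT=rpy([np.pi,-np.pi/6,-.1175])
def go(pos,rot=None):
    o=bot.get_obs(); d=np.array(pos)-o["tool_pos"]
    print("t",o["time"],"at",np.round(o["tool_pos"],1),"d",np.round(d,1), "F",np.round(o["contact_force"],1),"w",round(o["grip_width"],1))
    if rot is not None: print("rotvec",np.round((rot*rpy(o["tcp_rot"]).inv()).as_rotvec(),4))
def at(w,dn=0):
    u,y,n=W[w]; return toW(P,rk(u,y,n+dn))[0]
E
python3 - <<'E'
from h import *
for w in W: print(w,np.round(at(w),1),np.round(at(w,90)))
go(at("200",90),TILT)
E
```

```text
200 [ 542.  -266.9   51.1] [ 497. -262.  129.]
100 [ 548.9 -215.8   44.7] [ 504. -211.  123.]
50 [ 529.8 -369.7   38.9] [ 485. -364.  117.]
20 [ 536.  -317.    34.3] [ 491. -312.  112.]
t 0.1 at [ 217.2 -477.5  226.1] d [280.1 215.9 -97.1] F [-0.2  0.2  0.2] w 91.6
rotvec [ 0.0803 -0.5237 -0.532 ]
```

Request:
carry_out:
  plan:
    - {"tx": 28, "ty": 21.6, "rx": 0.008, "ry": -0.0524, "rz": -0.0532}
    - {"tx": 28, "ty": 21.6, "rx": 0.008, "ry": -0.0524, "rz": -0.0532}
    - {"tx": 28, "ty": 21.6, "rx": 0.008, "ry": -0.0524, "rz": -0.0532}
    - {"tx": 28, "ty": 21.6, "rx": 0.008, "ry": -0.0524, "rz": -0.0532}
    - {"tx": 28, "ty": 21.6, "rx": 0.008, "ry": -0.0524, "rz": -0.0532}
    - {"tx": 28, "ty": 21.6, "tz": -10, "rx": 0.008, "ry": -0.0524, "rz": -0.0532}
    - {"tx": 28, "ty": 21.6, "tz": -20, "rx": 0.008, "ry": -0.0524, "rz": -0.0532}
    - {"tx": 28, "ty": 21.6, "tz": -22, "rx": 0.008, "ry": -0.0524, "rz": -0.0532}
    - {"tx": 28, "ty": 21.6, "tz": -22, "rx": 0.008, "ry": -0.0524, "rz": -0.0532}
    - {"tx": 28, "ty": 21.6, "tz": -22, "rx": 0.008, "ry": -0.0524, "rz": -0.0532}
    - {}
    - {}
  gripper: 0.63

```text
invalid input at $.plan[0]: expected keys tx, ty, tz, rx, ry, rz
```

Run:
```python
from h import *
go(at("200"),TILT); go(at("200",30))
```

```text
t 0.1 at [ 217.2 -477.5  226.1] d [ 324.8  210.7 -175. ] F [-0.2  0.2  0.2] w 91.6
rotvec [ 0.0803 -0.5237 -0.532 ]
t 0.1 at [ 217.2 -477.5  226.1] d [ 309.9  212.4 -149. ] F [-0.2  0.2  0.2] w 91.6
```

All six keys are needed.

Request:
carry_out:
  plan:
    - {"tx": 28, "ty": 21.6, "tz": 0, "rx": 0.008, "ry": -0.0524, "rz": -0.0532}
    - {"tx": 28, "ty": 21.6, "tz": 0, "rx": 0.008, "ry": -0.0524, "rz": -0.0532}
    - {"tx": 28, "ty": 21.6, "tz": 0, "rx": 0.008, "ry": -0.0524, "rz": -0.0532}
    - {"tx": 28, "ty": 21.6, "tz": 0, "rx": 0.008, "ry": -0.0524, "rz": -0.0532}
    - {"tx": 28, "ty": 21.6, "tz": 0, "rx": 0.008, "ry": -0.0524, "rz": -0.0532}
    - {"tx": 28, "ty": 21.6, "tz": -10, "rx": 0.008, "ry": -0.0524, "rz": -0.0532}
    - {"tx": 28, "ty": 21.6, "tz": -20, "rx": 0.008, "ry": -0.0524, "rz": -0.0532}
    - {"tx": 28, "ty": 21.6, "tz": -22, "rx": 0.008, "ry": -0.0524, "rz": -0.0532}
    - {"tx": 28, "ty": 21.6, "tz": -22, "rx": 0.008, "ry": -0.0524, "rz": -0.0532}
    - {"tx": 28, "ty": 21.6, "tz": -22, "rx": 0.008, "ry": -0.0524, "rz": -0.0532}
    - {"tx": 0, "ty": 0, "tz": 0, "rx": 0, "ry": 0, "rz": 0}
    - {"tx": 0, "ty": 0, "tz": 0, "rx": 0, "ry": 0, "rz": 0}
  gripper: 0.63

```text
time: 1.3
tool_pos: [497.3, -261.1, 130.1]
tcp_rot: [3.141, -0.522, -0.116]
contact_force: [0.7, 0.1, -0.4]
grip_width: 34.0
finger_force: 0.0
```

Run:
```python
from h import *
go(at("200"),TILT); go(at("200",30))
```

```text
t 1.3 at [ 497.3 -261.1  130.1] d [ 44.7  -5.8 -79. ] F [ 0.7  0.1 -0.4] w 34.0
rotvec [ 0.0006 -0.0017 -0.0013]
t 1.3 at [ 497.3 -261.1  130.1] d [ 29.8  -4.  -53. ] F [ 0.7  0.1 -0.4] w 34.0
```

Request:
carry_out:
  plan:
    - {"tx": 11, "ty": -1.5, "tz": -19.5, "rx": 0, "ry": 0, "rz": 0}
    - {"tx": 11, "ty": -1.5, "tz": -19.5, "rx": 0, "ry": 0, "rz": 0}
    - {"tx": 11, "ty": -1.5, "tz": -19.5, "rx": 0, "ry": 0, "rz": 0}
    - {"tx": 0, "ty": 0, "tz": 0, "rx": 0, "ry": 0, "rz": 0}
    - {"tx": 0, "ty": 0, "tz": 0, "rx": 0, "ry": 0, "rz": 0}

```text
time: 1.8
tool_pos: [530.3, -267.4, 73.0]
tcp_rot: [3.139, -0.524, -0.118]
contact_force: [-0.6, 0.8, 0.6]
grip_width: 34.0
finger_force: 0.0
```

Run:
```python
from h import *
import cv2
go(at("200"),TILT)
a=bot.capture("top")[160:235,320:440,::-1];b=bot.capture("scene")[225:375,185:315,::-1]
o=np.zeros((600,800,3),np.uint8);o[:300,:480]=cv2.resize(a,(480,300),interpolation=3);o[:,480:]=cv2.resize(b,(520,600),interpolation=3)[:,100:420]
cv2.imwrite("pics/g1.png",o)
```

```text
t 1.8 at [ 530.3 -267.4   73. ] d [ 11.8   0.5 -21.9] F [-0.6  0.8  0.6] w 34.0
rotvec [0.0021 0.0004 0.0012]
```

View pics/g1.png

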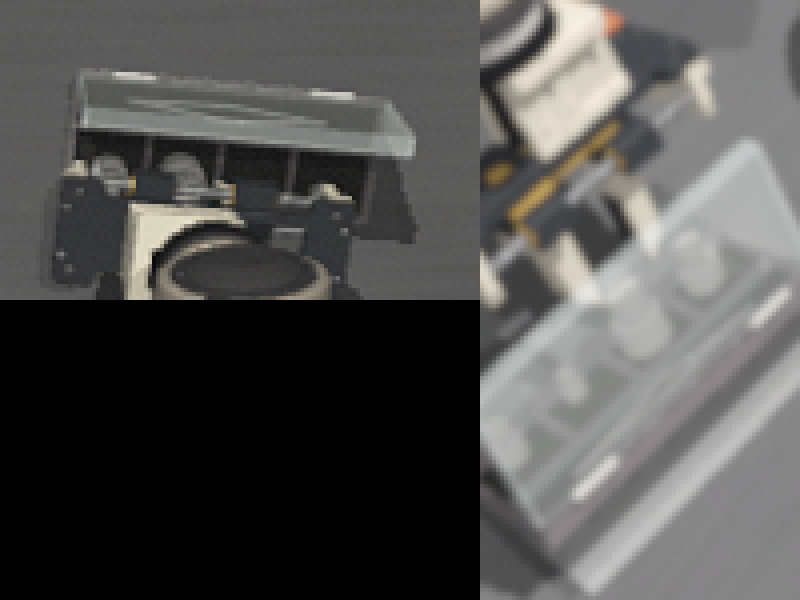

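The scene crop shows the fingertips at (575,295) and (645,245), on either side of the 200 g knob near (632,290). I'll check the lateral alignment by projection.

Run:
```python
from h import *
q=lambda X:np.round((proj("scene",X)-[185,225])*4+[480-100,0]).tolist()
o=bot.get_obs(); R=rpy(o["tcp_rot"]).as_matrix()
print("tips",q([o["tool_pos"]+R@[0,s*17,0] for s in(-1,1)]))
for w,y in(("200",28.5),("200",26),("100",80),("20",-22),("50",-75)):
    u=W[w][0];H={"200":41,"100":33,"20":20,"50":26}[w]
    print(w,y,"top,foot",q(toW(P,[rk(u,y,5+H),rk(u,y,5)])))
```

```text
tips [[634.0, 254.0], [593.0, 292.0]]
200 28.5 top,foot [[622.0, 283.0], [649.0, 334.0]]
200 26 top,foot [[618.0, 286.0], [646.0, 336.0]]
100 80 top,foot [[685.0, 236.0], [705.0, 276.0]]
20 -22 top,foot [[566.0, 363.0], [580.0, 387.0]]
50 -75 top,foot [[496.0, 419.0], [516.0, 451.0]]
```

Request:
carry_out:
  plan:
    - {"tx": 4, "ty": 0, "tz": -7.5, "rx": 0, "ry": 0, "rz": 0}
    - {"tx": 4, "ty": 0, "tz": -7.5, "rx": 0, "ry": 0, "rz": 0}
    - {"tx": 4, "ty": 0, "tz": -7, "rx": 0, "ry": 0, "rz": 0}
    - {"tx": 0, "ty": 0, "tz": 0, "rx": 0, "ry": 0, "rz": 0}
    - {"tx": 0, "ty": 0, "tz": 0, "rx": 0, "ry": 0, "rz": 0}

```text
time: 2.4
tool_pos: [542.3, -266.1, 49.7]
tcp_rot: [3.14, -0.523, -0.117]
contact_force: [-0.5, 0.1, -0.5]
grip_width: 33.8
finger_force: 0.0
```

Request:
carry_out:
  plan:
    - {"tx": 0, "ty": 0, "tz": 0, "rx": 0, "ry": 0, "rz": 0}
    - {"tx": 0, "ty": 0, "tz": 0, "rx": 0, "ry": 0, "rz": 0}
    - {"tx": 0, "ty": 0, "tz": 0, "rx": 0, "ry": 0, "rz": 0}
    - {"tx": 0, "ty": 0, "tz": 0, "rx": 0, "ry": 0, "rz": 0}
    - {"tx": 0, "ty": 0, "tz": 0, "rx": 0, "ry": 0, "rz": 0}
  gripper: 0.9

```text
time: 2.9
tool_pos: [542.5, -266.8, 50.6]
tcp_rot: [3.139, -0.524, -0.117]
contact_force: [0.1, -1.0, 1.3]
grip_width: 22.3
finger_force: 30.0
```

Request:
carry_out:
  plan:
    - {"tx": -5, "ty": 0.6, "tz": 8.7, "rx": 0, "ry": 0, "rz": 0}
    - {"tx": -7.5, "ty": 0.9, "tz": 13, "rx": 0, "ry": 0, "rz": 0}
    - {"tx": -7.5, "ty": 0.9, "tz": 13, "rx": 0, "ry": 0, "rz": 0}
    - {"tx": -7.5, "ty": 0.9, "tz": 13, "rx": 0, "ry": 0, "rz": 0}
    - {"tx": -7.5, "ty": 0.9, "tz": 13, "rx": 0, "ry": 0, "rz": 0}
    - {"tx": -7.5, "ty": 0.9, "tz": 13, "rx": 0, "ry": 0, "rz": 0}
    - {"tx": -7.5, "ty": 0.9, "tz": 13, "rx": 0, "ry": 0, "rz": 0}
    - {"tx": -7.5, "ty": 0.9, "tz": 13, "rx": 0, "ry": 0, "rz": 0}
    - {"tx": 0, "ty": 0, "tz": 20, "rx": 0, "ry": 0, "rz": 0}
    - {"tx": 0, "ty": 0, "tz": 25, "rx": 0, "ry": 0, "rz": 0}
    - {"tx": 0, "ty": 0, "tz": 20, "rx": 0, "ry": 0, "rz": 0}
    - {"tx": 0, "ty": 0, "tz": 0, "rx": 0, "ry": 0, "rz": 0}

```text
time: 4.1
tool_pos: [485.4, -260.0, 217.2]
tcp_rot: [3.137, -0.527, -0.115]
contact_force: [0.5, 0.2, -2.2]
grip_width: 22.4
finger_force: 30.0
```

Request:
carry_out:
  plan:
    - {"tx": 13, "ty": 28.8, "tz": 0, "rx": 0.006, "ry": 0.052, "rz": 0}
    - {"tx": 13, "ty": 28.8, "tz": 0, "rx": 0.006, "ry": 0.052, "rz": 0}
    - {"tx": 13, "ty": 28.8, "tz": 0, "rx": 0.006, "ry": 0.052, "rz": 0}
    - {"tx": 13, "ty": 28.8, "tz": 0, "rx": 0.006, "ry": 0.052, "rz": 0}
    - {"tx": 13, "ty": 28.8, "tz": 0, "rx": 0.006, "ry": 0.052, "rz": 0}
    - {"tx": 13, "ty": 28.8, "tz": 0, "rx": 0.006, "ry": 0.052, "rz": 0}
    - {"tx": 13, "ty": 28.8, "tz": 0, "rx": 0.006, "ry": 0.052, "rz": 0}
    - {"tx": 13, "ty": 28.8, "tz": 0, "rx": 0.006, "ry": 0.052, "rz": 0}
    - {"tx": 13, "ty": 28.8, "tz": 0, "rx": 0.006, "ry": 0.052, "rz": 0}
    - {"tx": 13, "ty": 28.8, "tz": 0, "rx": 0.006, "ry": 0.052, "rz": 0}
    - {"tx": 0, "ty": 0, "tz": 0, "rx": 0, "ry": 0, "rz": 0}
    - {"tx": 0, "ty": 0, "tz": 0, "rx": 0, "ry": 0, "rz": 0}

```text
time: 5.3
tool_pos: [614.2, 29.4, 212.3]
tcp_rot: [3.139, 0.004, -0.115]
contact_force: [0.0, -0.1, -1.9]
grip_width: 22.2
finger_force: 30.0
```

Run:
```python
from h import *
import cv2
go([617,28,149],rpy([np.pi,0,-.1175]))
b=bot.capture("scene")[110:260,260:440,::-1]
cv2.imwrite("pics/p1.png",cv2.resize(b,(720,600),interpolation=3))
```

```text
t 5.3 at [614.2  29.4 212.3] d [  2.8  -1.4 -63.3] F [ 0.  -0.1 -1.9] w 22.2
rotvec [ 0.0023 -0.0041 -0.0029]
```

View pics/p1.png

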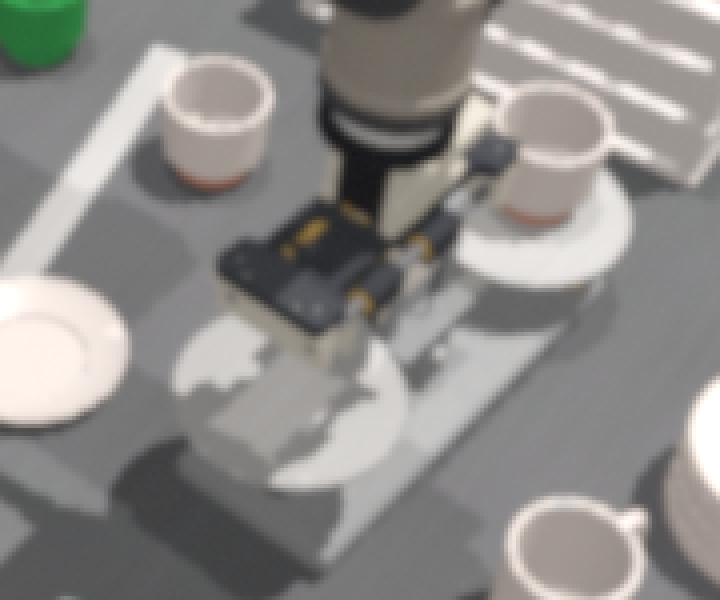

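The scene shows the gripper over the weights' pan (pan centre at about (290,410)) and the cup still on its pan at (550,150). I'll lower it.

Request:
carry_out:
  plan:
    - {"tx": 2, "ty": -1, "tz": -15, "rx": 0.002, "ry": -0.004, "rz": 0}
    - {"tx": 0, "ty": 0, "tz": -15, "rx": 0, "ry": 0, "rz": 0}
    - {"tx": 0, "ty": 0, "tz": -15, "rx": 0, "ry": 0, "rz": 0}
    - {"tx": 0, "ty": 0, "tz": -10, "rx": 0, "ry": 0, "rz": 0}
    - {"tx": 0, "ty": 0, "tz": -4, "rx": 0, "ry": 0, "rz": 0}
    - {"tx": 0, "ty": 0, "tz": 0, "rx": 0, "ry": 0, "rz": 0}
    - {"tx": 0, "ty": 0, "tz": 0, "rx": 0, "ry": 0, "rz": 0}

```text
time: 6.05
tool_pos: [617.2, 27.3, 156.6]
tcp_rot: [3.141, -0.005, -0.117]
contact_force: [-0.5, -0.3, -1.4]
grip_width: 22.1
finger_force: 30.0
```

Request:
carry_out:
  plan:
    - {"tx": 0, "ty": 0, "tz": -1.5, "rx": 0, "ry": 0, "rz": 0}
    - {"tx": 0, "ty": 0, "tz": -1.5, "rx": 0, "ry": 0, "rz": 0}
    - {"tx": 0, "ty": 0, "tz": 0, "rx": 0, "ry": 0, "rz": 0}

```text
time: 6.35
tool_pos: [616.8, 27.5, 152.9]
tcp_rot: [3.141, -0.004, -0.117]
contact_force: [-1.3, 0.6, -1.8]
grip_width: 22.0
finger_force: 30.0
```

Request:
carry_out:
  plan:
    - {"tx": 0, "ty": 0, "tz": -1.5, "rx": 0, "ry": 0, "rz": 0}
    - {"tx": 0, "ty": 0, "tz": -1.5, "rx": 0, "ry": 0, "rz": 0}
    - {"tx": 0, "ty": 0, "tz": 0, "rx": 0, "ry": 0, "rz": 0}

```text
time: 6.65
tool_pos: [616.7, 27.5, 149.6]
tcp_rot: [3.141, -0.003, -0.117]
contact_force: [-1.1, 0.4, -1.4]
grip_width: 21.9
finger_force: 30.0
```

Request:
carry_out:
  plan:
    - {"tx": 0, "ty": 0, "tz": -1.5, "rx": 0, "ry": 0, "rz": 0}
    - {"tx": 0, "ty": 0, "tz": -1.5, "rx": 0, "ry": 0, "rz": 0}
    - {"tx": 0, "ty": 0, "tz": 0, "rx": 0, "ry": 0, "rz": 0}
    - {"tx": 0, "ty": 0, "tz": 0, "rx": 0, "ry": 0, "rz": 0}

```text
time: 7.05
tool_pos: [617.0, 27.5, 147.2]
tcp_rot: [3.141, -0.004, -0.117]
contact_force: [0.2, -1.2, 0.0]
grip_width: 22.0
finger_force: 30.0
```

Request:
carry_out:
  plan:
    - {"tx": 0, "ty": 0, "tz": -1.5, "rx": 0, "ry": 0, "rz": 0}
    - {"tx": 0, "ty": 0, "tz": -1.5, "rx": 0, "ry": 0, "rz": 0}
    - {"tx": 0, "ty": 0, "tz": 0, "rx": 0, "ry": 0, "rz": 0}
    - {"tx": 0, "ty": 0, "tz": 0, "rx": 0, "ry": 0, "rz": 0}

```text
time: 7.45
tool_pos: [617.0, 27.5, 144.0]
tcp_rot: [3.141, -0.004, -0.117]
contact_force: [0.8, -0.8, -0.3]
grip_width: 21.9
finger_force: 30.0
```

```bash
cat >> h.py <<'E'
import cv2
def cupshift(name="c"):
    # vertical image shift (px) of cup in the scene view against the first picture, by ECC
    a=cv2.cvtColor(cv2.imread("pics/scene0.png"),cv2.COLOR_BGR2GRAY); im=bot.capture("scene"); b=cv2.cvtColor(im,cv2.COLOR_RGB2GRAY)
    x0,y0,x1,y1=382,130,416,168
    W_=np.eye(2,3,dtype=np.float32)
    cc,W_=cv2.findTransformECC(a[y0:y1,x0:x1],b[y0:y1,x0:x1],W_,cv2.MOTION_TRANSLATION,(3,300,1e-5),None,3)
    j=proj("scene",[[608,317,130],[608,317,151]])
    v=float(W_[1,2]); dz=v/(j[1]-j[0])[1]*21
    print("cc",round(cc,3),"shift",W_[:,2].round(2),"dz",round(dz,1),"-> tilt",round(.15-dz/140,3),"imbalance g",round((.15-dz/140)/.00168)); return im
E
python3 -c "
from h import *
cupshift()"
```

```text
cc 0.96 shift [ 0.2  -0.72] dz 2.7 -> tilt 0.131 imbalance g 78
```

Contact: the cup has begun to rise. I'll release and back off.

Request:
carry_out:
  plan:
    - {"tx": 0, "ty": 0, "tz": 0, "rx": 0, "ry": 0, "rz": 0}
    - {"tx": 0, "ty": 0, "tz": 0, "rx": 0, "ry": 0, "rz": 0}
    - {"tx": 0, "ty": 0, "tz": 0, "rx": 0, "ry": 0, "rz": 0}
    - {"tx": 0, "ty": 0, "tz": 0, "rx": 0, "ry": 0, "rz": 0}
    - {"tx": 0, "ty": 0, "tz": 5, "rx": 0, "ry": 0, "rz": 0}
    - {"tx": 0, "ty": 0, "tz": 15, "rx": 0, "ry": 0, "rz": 0}
    - {"tx": 0, "ty": 0, "tz": 25, "rx": 0, "ry": 0, "rz": 0}
    - {"tx": 0, "ty": 0, "tz": 30, "rx": 0, "ry": 0, "rz": 0}
  gripper: 0.63

```text
time: 8.3
tool_pos: [616.3, 27.5, 219.2]
tcp_rot: [3.141, -0.002, -0.117]
contact_force: [0.4, 0.5, 0.7]
grip_width: 34.2
finger_force: 0.0
```

Request:
carry_out:
  plan:
    - {"tx": -13, "ty": -28, "tz": 0, "rx": -0.006, "ry": -0.052, "rz": 0}
    - {"tx": -13, "ty": -28, "tz": 0, "rx": -0.006, "ry": -0.052, "rz": 0}
    - {"tx": -13, "ty": -28, "tz": 0, "rx": -0.006, "ry": -0.052, "rz": 0}
    - {"tx": -13, "ty": -28, "tz": 0, "rx": -0.006, "ry": -0.052, "rz": 0}
    - {"tx": -13, "ty": -28, "tz": 0, "rx": -0.006, "ry": -0.052, "rz": 0}
    - {"tx": -13, "ty": -28, "tz": 0, "rx": -0.006, "ry": -0.052, "rz": 0}
    - {"tx": -13, "ty": -28, "tz": 0, "rx": -0.006, "ry": -0.052, "rz": 0}
    - {"tx": -13, "ty": -28, "tz": 0, "rx": -0.006, "ry": -0.052, "rz": 0}
    - {"tx": -13, "ty": 0, "tz": 0, "rx": -0.006, "ry": -0.052, "rz": 0}
    - {"tx": 0, "ty": 0, "tz": 0, "rx": -0.006, "ry": -0.052, "rz": 0}
    - {"tx": 0, "ty": 0, "tz": 0, "rx": 0, "ry": 0, "rz": 0}
    - {"tx": 0, "ty": 0, "tz": 0, "rx": 0, "ry": 0, "rz": 0}

```text
time: 9.5
tool_pos: [500.0, -196.8, 219.5]
tcp_rot: [-3.141, -0.527, -0.117]
contact_force: [0.1, -0.5, -0.3]
grip_width: 34.0
finger_force: 0.0
```

Run:
```python
from h import *
im=cupshift()
go(at("100",90),TILT)
t=bot.capture("top")[150:230,130:300]
o=np.zeros((600,720,3),np.uint8)
o[:339]=cv2.resize(t,(720,339),interpolation=3)
o[339:]=cv2.resize(im[150:260,290:420][:, :],(720,609),interpolation=3)[100:361]
cv2.imwrite("pics/p2.png",o[...,::-1])
```

```text
cc 0.857 shift [ 0.42 -1.51] dz 5.7 -> tilt 0.109 imbalance g 65
t 9.55 at [ 500.4 -196.7  219.6] d [  3.8 -13.8 -97.1] F [ 0.2 -0.3  0.2] w 33.9
rotvec [ 0.0005  0.0039 -0.0008]
```

View pics/p2.png

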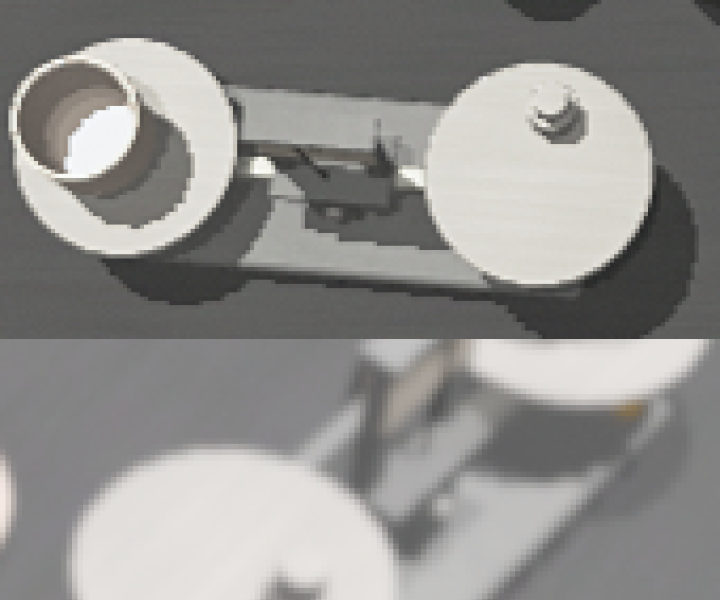

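The 200 g weight stands upright at (555,105) on the pan, and the cup is in place. I'll cross-check the tilt on the pan rims as well.

```bash
cat >> h.py <<'E'
def rims(im):
    # rest tilt by matching windows against the first picture (tilt .15); px per mm of height from the camera model
    a=cv2.cvtColor(cv2.imread("pics/scene0.png"),cv2.COLOR_BGR2GRAY); b=cv2.cvtColor(im,cv2.COLOR_RGB2GRAY)
    for nm,(x0,y0,x1,y1),c,sg in(("cup",(380,128,416,168),(608,317,115),1),("cuprim",(382,128,414,150),(608,317,150),1),("cuppanR",(400,150,422,185),(608,317,79),1),("panL",(298,185,325,228),(575,38,121),-1),("pantop",(298,185,352,205),(575,38,121),-1)):
        M=np.eye(2,3,dtype=np.float32)
        try: cc,M=cv2.findTransformECC(a[y0:y1,x0:x1],b[y0:y1,x0:x1],M,cv2.MOTION_TRANSLATION,(3,300,1e-6),None,3)
        except cv2.error: print(nm,"fail"); continue
        j=proj("scene",[c,np.add(c,[0,0,10])]); g=(j[1]-j[0])/10
        dz=sg*float(M[1,2])/g[1]; print(nm,round(cc,3),M[:,2].round(2),"dz",round(dz,1),"g",round((.15-dz/140)/.00168))
E
python3 - <<'E'
from h import *
im=bot.capture("scene"); cv2.imwrite("pics/s_200.png",im[...,::-1]); rims(im)
print(bot.get_obs()["time"])
E
```

```text
cup 0.883 [ 0.29 -1.22] dz 4.7 g 69
cuprim 0.742 [ 0.35 -1.28] dz 4.8 g 69
cuppanR 0.994 [ 0.44 -1.58] dz 6.4 g 62
panL 0.976 [-0.51  1.64] dz 6.5 g 62
pantop 0.896 [-0.45  1.32] dz 5.2 g 67
9.65
```

The readings agree on 62 to 69 g missing, so the cup is about 265 g. I need 50 + 20 (270 g). Next, the 50.

Request:
carry_out:
  plan:
    - {"tx": -4, "ty": -40, "tz": 0, "rx": 0, "ry": 0, "rz": 0}
    - {"tx": -4, "ty": -42, "tz": 0, "rx": 0, "ry": 0, "rz": 0}
    - {"tx": -4, "ty": -42, "tz": 0, "rx": 0, "ry": 0.004, "rz": 0}
    - {"tx": -4, "ty": -43, "tz": 0, "rx": 0, "ry": 0, "rz": 0}
    - {"tx": 0, "ty": 0, "tz": -25, "rx": 0, "ry": 0, "rz": 0}
    - {"tx": 0, "ty": 0, "tz": -25, "rx": 0, "ry": 0, "rz": 0}
    - {"tx": 0, "ty": 0, "tz": -25, "rx": 0, "ry": 0, "rz": 0}
    - {"tx": 0, "ty": 0, "tz": -25, "rx": 0, "ry": 0, "rz": 0}
    - {"tx": 14, "ty": -1.8, "tz": -25, "rx": 0, "ry": 0, "rz": 0}
    - {"tx": 14, "ty": -1.8, "tz": -25, "rx": 0, "ry": 0, "rz": 0}
    - {"tx": 0, "ty": 0, "tz": 0, "rx": 0, "ry": 0, "rz": 0}
    - {"tx": 0, "ty": 0, "tz": 0, "rx": 0, "ry": 0, "rz": 0}
  gripper: 0.7

```text
time: 10.85
tool_pos: [512.3, -366.6, 68.7]
tcp_rot: [-3.14, -0.523, -0.116]
contact_force: [0.4, -0.6, -0.4]
grip_width: 27.9
finger_force: 0.0
```

Run:
```python
from h import *
go(at("50"),TILT)
```

```text
t 10.85 at [ 512.3 -366.6   68.7] d [ 17.5  -3.  -29.8] F [ 0.4 -0.6 -0.4] w 27.9
rotvec [-0.0011 -0.0008 -0.0018]
```

Request:
carry_out:
  plan:
    - {"tx": 5.5, "ty": -1, "tz": -10, "rx": 0, "ry": 0, "rz": 0}
    - {"tx": 6, "ty": -1, "tz": -10, "rx": 0, "ry": 0, "rz": 0}
    - {"tx": 6, "ty": -1, "tz": -9.8, "rx": 0, "ry": 0, "rz": 0}
    - {"tx": 0, "ty": 0, "tz": 0, "rx": 0, "ry": 0, "rz": 0}
    - {"tx": 0, "ty": 0, "tz": 0, "rx": 0, "ry": 0, "rz": 0}

```text
time: 11.35
tool_pos: [529.4, -369.9, 38.8]
tcp_rot: [-3.141, -0.523, -0.117]
contact_force: [-0.6, -0.4, 0.3]
grip_width: 27.6
finger_force: 0.0
```

Request:
carry_out:
  plan:
    - {"tx": 0, "ty": 0, "tz": 0, "rx": 0, "ry": 0, "rz": 0}
    - {"tx": 0, "ty": 0, "tz": 0, "rx": 0, "ry": 0, "rz": 0}
    - {"tx": 0, "ty": 0, "tz": 0, "rx": 0, "ry": 0, "rz": 0}
    - {"tx": 0, "ty": 0, "tz": 0, "rx": 0, "ry": 0, "rz": 0}
    - {"tx": 0, "ty": 0, "tz": 0, "rx": 0, "ry": 0, "rz": 0}
  gripper: 0.95

```text
time: 11.85
tool_pos: [529.4, -370.4, 39.5]
tcp_rot: [3.141, -0.524, -0.117]
contact_force: [-0.4, -0.4, 2.0]
grip_width: 13.1
finger_force: 30.0
```

Width is 13.1 against a 15 mm knob, slightly suspicious. I'll lift and look.

Request:
carry_out:
  plan:
    - {"tx": -3, "ty": 0.4, "tz": 5.2, "rx": 0, "ry": 0, "rz": 0}
    - {"tx": -7.5, "ty": 0.9, "tz": 13, "rx": 0, "ry": 0, "rz": 0}
    - {"tx": -7.5, "ty": 0.9, "tz": 13, "rx": 0, "ry": 0, "rz": 0}
    - {"tx": -7.5, "ty": 0.9, "tz": 13, "rx": 0, "ry": 0, "rz": 0}
    - {"tx": -7.5, "ty": 0.9, "tz": 13, "rx": 0, "ry": 0, "rz": 0}
    - {"tx": -7.5, "ty": 0.9, "tz": 13, "rx": 0, "ry": 0, "rz": 0}
    - {"tx": -7.5, "ty": 0.9, "tz": 13, "rx": 0, "ry": 0, "rz": 0}
    - {"tx": -7.5, "ty": 0.9, "tz": 13, "rx": 0, "ry": 0, "rz": 0}
    - {"tx": 0, "ty": 0, "tz": 30, "rx": 0, "ry": 0, "rz": 0}
    - {"tx": 0, "ty": 0, "tz": 40, "rx": 0, "ry": 0, "rz": 0}
    - {"tx": 0, "ty": 0, "tz": 15, "rx": 0, "ry": 0, "rz": 0}
    - {"tx": 0, "ty": 0, "tz": 0, "rx": 0, "ry": 0, "rz": 0}

```text
time: 13.05
tool_pos: [474.2, -364.5, 223.9]
tcp_rot: [3.136, -0.527, -0.115]
contact_force: [0.3, 0.2, -0.6]
grip_width: 13.8
finger_force: 30.0
```

Run:
```python
from h import *
o=bot.get_obs(); p=o["tool_pos"]; print(p,o["grip_width"]); q=proj("scene",[p])[0]; print(q)
x,y=q.astype(int)
im=bot.capture("scene"); a=im[y-30:y+40,x-45:x+45]
q2=proj("top",[p])[0].astype(int); t=bot.capture("top")[172:222,330:430]
print((q-[x-45,y-30])*6)
out=np.zeros((600,540,3),np.uint8); out[:420]=cv2.resize(a,(540,420),interpolation=3); out[420:]=cv2.resize(t,(540,270),interpolation=3)[60:240]
cv2.imwrite("pics/g50.png",out[...,::-1])
```

```text
[ 474.19070615 -364.49404913  223.86715666] 13.79792104963693
[188.58974549 275.99348397]
[273.53847293 185.96090384]
```

View pics/g50.png

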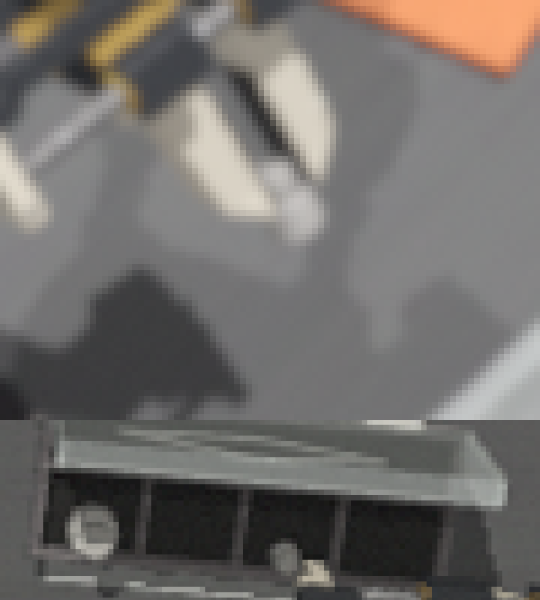

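The 50 g weight is held, its body at (298,213) below the fingertips. The 20 g is still in its compartment and the 100 g untouched. I'll check the body's offset against the prediction.

Run:
```python
from h import *
o=bot.get_obs(); p=o["tool_pos"]; R=rpy(o["tcp_rot"]).as_matrix()
for du in(-8,-4,0,4,8,12):
    for dz in (8.5,): print(du,np.round((proj("scene",[p+R@[du,0,dz]])[0]-[143,245])*6),"toolx world",R[:,0].round(2))
go([577,23,220],rpy([np.pi,0,-.1175]))
```

```text
-8 [275. 201.] toolx world [ 0.86 -0.1   0.5 ]
-4 [281. 204.] toolx world [ 0.86 -0.1   0.5 ]
0 [287. 206.] toolx world [ 0.86 -0.1   0.5 ]
4 [293. 209.] toolx world [ 0.86 -0.1   0.5 ]
8 [299. 212.] toolx world [ 0.86 -0.1   0.5 ]
12 [305. 215.] toolx world [ 0.86 -0.1   0.5 ]
t 13.15 at [ 473.3 -363.   220. ] d [103.7 386.    0. ] F [ 0.4  0.1 -1. ] w 13.4
rotvec [ 6.080e-02  5.193e-01 -4.000e-04]
```

Request:
carry_out:
  plan:
    - {"tx": 10.2, "ty": 38.6, "tz": 0, "rx": 0.006, "ry": 0.052, "rz": 0}
    - {"tx": 10.2, "ty": 38.6, "tz": 0, "rx": 0.006, "ry": 0.052, "rz": 0}
    - {"tx": 10.2, "ty": 38.6, "tz": 0, "rx": 0.006, "ry": 0.052, "rz": 0}
    - {"tx": 10.2, "ty": 38.6, "tz": 0, "rx": 0.006, "ry": 0.052, "rz": 0}
    - {"tx": 10.2, "ty": 38.6, "tz": 0, "rx": 0.006, "ry": 0.052, "rz": 0}
    - {"tx": 10.2, "ty": 38.6, "tz": 0, "rx": 0.006, "ry": 0.052, "rz": 0}
    - {"tx": 10.2, "ty": 38.6, "tz": 0, "rx": 0.006, "ry": 0.052, "rz": 0}
    - {"tx": 10.2, "ty": 38.6, "tz": 0, "rx": 0.006, "ry": 0.052, "rz": 0}
    - {"tx": 10.2, "ty": 38.6, "tz": 0, "rx": 0.006, "ry": 0.052, "rz": 0}
    - {"tx": 10.2, "ty": 38.6, "tz": 0, "rx": 0.006, "ry": 0.052, "rz": 0}
    - {"tx": 0, "ty": 0, "tz": 0, "rx": 0, "ry": 0, "rz": 0}
    - {"tx": 0, "ty": 0, "tz": 0, "rx": 0, "ry": 0, "rz": 0}

```text
time: 14.35
tool_pos: [575.2, 23.4, 218.1]
tcp_rot: [3.14, 0.004, -0.114]
contact_force: [-0.2, -0.2, -0.7]
grip_width: 13.4
finger_force: 30.0
```

Request:
carry_out:
  plan:
    - {"tx": 0, "ty": 0, "tz": -20, "rx": 0, "ry": 0, "rz": 0}
    - {"tx": 0, "ty": 0, "tz": -25, "rx": 0, "ry": 0, "rz": 0}
    - {"tx": 0, "ty": 0, "tz": -20, "rx": 0, "ry": 0, "rz": 0}
    - {"tx": 0, "ty": 0, "tz": -10, "rx": 0, "ry": 0, "rz": 0}
    - {"tx": 0, "ty": 0, "tz": 0, "rx": 0, "ry": 0, "rz": 0}
    - {"tx": 0, "ty": 0, "tz": 0, "rx": 0, "ry": 0, "rz": 0}

```text
time: 14.95
tool_pos: [576.0, 21.9, 145.9]
tcp_rot: [3.141, -0.001, -0.118]
contact_force: [0.3, -0.0, -1.1]
grip_width: 13.5
finger_force: 30.0
```

Run:
```python
from h import *
go([575,23,131],rpy([np.pi,0,-.1175]))
o=bot.get_obs(); p=o["tool_pos"]; q=proj("scene",[p])[0]; x,y=q.astype(int)
im=bot.capture("scene"); rims(im); a=im[y-35:y+35,x-40:x+50]
print((q-[x-40,y-35])*7)
cv2.imwrite("pics/p50.png",cv2.resize(a,(630,490),interpolation=3)[...,::-1])
```

```text
t 14.95 at [576.   21.9 145.9] d [ -1.    1.1 -14.9] F [ 0.3 -0.  -1.1] w 13.5
rotvec [0.0011 0.0006 0.0001]
cup 0.881 [ 0.27 -1.22] dz 4.7 g 69
cuprim 0.726 [ 0.31 -1.28] dz 4.8 g 69
cuppanR 0.994 [ 0.42 -1.58] dz 6.4 g 62
panL 0.443 [1.48 7.09] dz 28.1 g -30
pantop 0.73 [23.27  2.7 ] dz 10.7 g 44
[284.16717745 249.36419001]
```

View pics/p50.png

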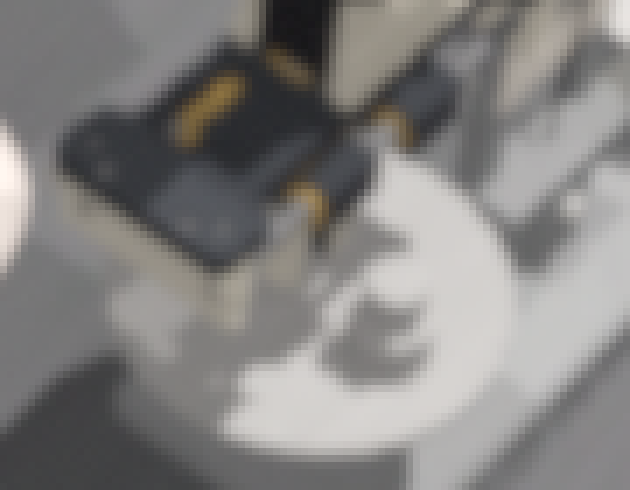

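The 200 g stands at (375,310). The 50 g hangs near (310,280), clear of it. I'll lower it, watching the cup for contact.

Request:
carry_out:
  plan:
    - {"tx": 0, "ty": 0, "tz": -5, "rx": 0, "ry": 0, "rz": 0}
    - {"tx": 0, "ty": 0, "tz": -4, "rx": 0, "ry": 0, "rz": 0}
    - {"tx": 0, "ty": 0, "tz": -2, "rx": 0, "ry": 0, "rz": 0}
    - {"tx": 0, "ty": 0, "tz": -2, "rx": 0, "ry": 0, "rz": 0}
    - {"tx": 0, "ty": 0, "tz": -2, "rx": 0, "ry": 0, "rz": 0}
    - {"tx": 0, "ty": 0, "tz": -2, "rx": 0, "ry": 0, "rz": 0}
    - {"tx": 0, "ty": 0, "tz": 0, "rx": 0, "ry": 0, "rz": 0}
    - {"tx": 0, "ty": 0, "tz": 0, "rx": 0, "ry": 0, "rz": 0}
    - {"tx": 0, "ty": 0, "tz": 0, "rx": 0, "ry": 0, "rz": 0}

```text
time: 15.9
tool_pos: [575.9, 22.6, 128.5]
tcp_rot: [3.141, -0.0, -0.117]
contact_force: [-0.3, -0.4, -1.5]
grip_width: 13.5
finger_force: 30.0
```

Run:
```python
from h import *
rims(bot.capture("scene"))
```

```text
cup 0.798 [ 0.46 -1.85] dz 7.2 g 59
cuprim 0.797 [ 0.62 -2.06] dz 7.7 g 57
cuppanR 0.98 [ 0.62 -2.27] dz 9.2 g 50
panL 0.514 [ 1.82 10.98] dz 43.5 g -96
pantop fail
```

Request:
carry_out:
  plan:
    - {"tx": 0, "ty": 0, "tz": 0, "rx": 0, "ry": 0, "rz": 0}
    - {"tx": 0, "ty": 0, "tz": 0, "rx": 0, "ry": 0, "rz": 0}
    - {"tx": 0, "ty": 0, "tz": 0, "rx": 0, "ry": 0, "rz": 0}
    - {"tx": 0, "ty": 0, "tz": 0, "rx": 0, "ry": 0, "rz": 0}
    - {"tx": 0, "ty": 0, "tz": 0, "rx": 0, "ry": 0, "rz": 0}
    - {"tx": 0, "ty": 0, "tz": 5, "rx": 0, "ry": 0, "rz": 0}
    - {"tx": 0, "ty": 0, "tz": 15, "rx": 0, "ry": 0, "rz": 0}
    - {"tx": 0, "ty": 0, "tz": 25, "rx": 0, "ry": 0, "rz": 0}
    - {"tx": 0, "ty": 0, "tz": 35, "rx": 0, "ry": 0, "rz": 0}
    - {"tx": 0, "ty": 0, "tz": 10, "rx": 0, "ry": 0, "rz": 0}
  gripper: 0.72

```text
time: 16.95
tool_pos: [577.5, 22.5, 222.5]
tcp_rot: [3.141, -0.007, -0.117]
contact_force: [-0.2, 0.3, 0.5]
grip_width: 25.5
finger_force: 0.0
```

Request:
carry_out:
  plan:
    - {"tx": -10, "ty": -30, "tz": 0, "rx": -0.006, "ry": -0.052, "rz": 0}
    - {"tx": -10, "ty": -30, "tz": 0, "rx": -0.006, "ry": -0.052, "rz": 0}
    - {"tx": -10, "ty": -30, "tz": 0, "rx": -0.006, "ry": -0.052, "rz": 0}
    - {"tx": -10, "ty": -30, "tz": 0, "rx": -0.006, "ry": -0.052, "rz": 0}
    - {"tx": -15, "ty": -30, "tz": 0, "rx": -0.006, "ry": -0.052, "rz": 0}
    - {"tx": -15, "ty": -20, "tz": 0, "rx": -0.006, "ry": -0.052, "rz": 0}
    - {"tx": -15, "ty": -10, "tz": 0, "rx": -0.006, "ry": -0.052, "rz": 0}
    - {"tx": -15, "ty": 0, "tz": 0, "rx": -0.006, "ry": -0.052, "rz": 0}
    - {"tx": -15, "ty": 0, "tz": 0, "rx": -0.006, "ry": -0.052, "rz": 0}
    - {"tx": -15, "ty": 0, "tz": 0, "rx": -0.006, "ry": -0.052, "rz": 0}
    - {"tx": 0, "ty": 0, "tz": 0, "rx": 0, "ry": 0, "rz": 0}
    - {"tx": 0, "ty": 0, "tz": 0, "rx": 0, "ry": 0, "rz": 0}

```text
time: 18.15
tool_pos: [445.9, -157.9, 218.7]
tcp_rot: [3.141, -0.523, -0.118]
contact_force: [0.3, -0.4, 0.2]
grip_width: 25.7
finger_force: 0.0
```

Run:
```python
from h import *
im=bot.capture("scene"); rims(im); cv2.imwrite("pics/s_250.png",im[...,::-1])
t=bot.capture("top"); cv2.imwrite("pics/t_250.png",t[...,::-1])
p=[574.3,-299.4,-.1175]; th=np.linspace(0,2*np.pi,40)
b=cv2.resize(t[180:220,345:435],(720,320),interpolation=3)
for u0,col in((-22,(0,255,0)),(-27,(255,255,0)),(-32,(255,0,0))):
  for d,h in((12,25),(15,5)):
    Q=(proj("top",toW(p,[rk(u0+d/2*np.cos(q),-24+d/2*np.sin(q),h) for q in th]))-[345,180])*8+3.5
    cv2.polylines(b,[Q.astype(np.int32)],True,col,1)
o=np.zeros((600,800,3),np.uint8); o[:320,:400]=b[:,100:500]
o[:320,400:]=cv2.resize(im[180:240,295:370],(400,320),interpolation=3)
o[320:]=cv2.resize(t[160:216,130:290],(800,280),interpolation=3)
cv2.imwrite("pics/last.png",o[...,::-1]); go(at("20",90),TILT)
```

```text
cup 0.794 [ 1.15 -4.64] dz 18.0 g 13
cuprim 0.718 [ 1.35 -5.02] dz 18.8 g 9
cuppanR 0.941 [ 1.37 -4.44] dz 17.9 g 13
panL 0.958 [-0.7   4.45] dz 17.7 g 14
pantop 0.894 [-0.84  4.28] dz 17.0 g 17
t 18.25 at [ 446.8 -157.9  218.9] d [  44.6 -153.9 -106.6] F [ 1.3 -0.1  0.6] w 26.1
rotvec [ 0.0006  0.0001 -0.0005]
```

View pics/last.png

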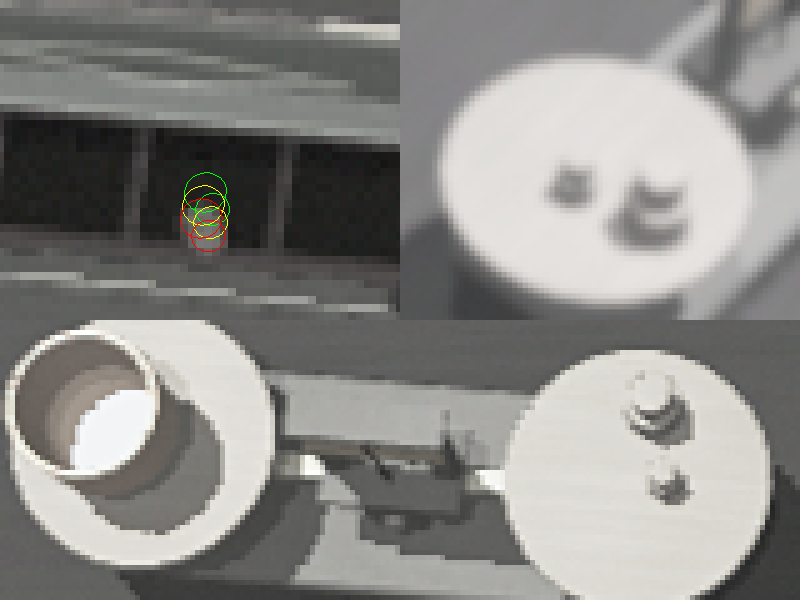

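The 200 and 50 stand upright on the pan at (655,385) and (665,465). Only about 13 g is missing, inside the ±17.9 g marks. I'll verify this on several windows and filter sizes, scaled by the known 50 g step, before deciding on the 20.

Run:
```python
from h import *
g=lambda i:cv2.cvtColor(i,cv2.COLOR_BGR2GRAY)
a=g(cv2.imread("pics/scene0.png"));m=g(cv2.imread("pics/s_200.png"));ims=np.mean([bot.capture("scene")[...,::-1] for _ in range(6)],0).astype(np.uint8);b=g(ims)
def sh(A,B,w,k):
    x0,y0,x1,y1=w;M=np.eye(2,3,dtype=np.float32);cc,M=cv2.findTransformECC(A[y0:y1,x0:x1],B[y0:y1,x0:x1],M,cv2.MOTION_TRANSLATION,(3,500,1e-6),None,k);return cc,float(M[1,2])
res=[]
for nm,w in(("cuppanR",(400,150,422,185)),("cuppanB",(370,165,422,190)),("cuppanR2",(405,145,424,180)),("panL",(298,185,325,228)),("panL2",(294,190,318,235)),("panB",(305,212,340,240)),("cupfoot",(384,145,416,175))):
  for k in(1,3,5):
    try: (c1,s1),(c2,s2)=sh(a,m,w,k),sh(a,b,w,k)
    except cv2.error: continue
    r=50*s2/(s2-s1); print(nm,k,round(c2,3),round(s1,2),round(s2,2),"left by 50g scale",round(89.3-r,1))
print(bot.get_obs()["time"])
```

```text
cuppanR 1 0.937 -1.54 -4.44 left by 50g scale 12.7
cuppanR 3 0.941 -1.6 -4.43 left by 50g scale 11.0
cuppanR 5 0.94 -1.61 -4.44 left by 50g scale 11.0
cuppanB 1 0.92 -1.59 -4.39 left by 50g scale 10.8
cuppanB 3 0.934 -1.6 -4.37 left by 50g scale 10.3
cuppanB 5 0.937 -1.62 -4.36 left by 50g scale 9.8
cuppanR2 1 0.722 -0.79 -2.3 left by 50g scale 13.1
cuppanR2 3 0.75 -0.79 -2.27 left by 50g scale 12.7
cuppanR2 5 0.754 -0.76 -2.29 left by 50g scale 14.5
panL 1 0.951 1.64 4.47 left by 50g scale 10.5
panL 3 0.958 1.64 4.45 left by 50g scale 10.1
panL 5 0.963 1.67 4.43 left by 50g scale 9.1
panL2 1 0.99 1.64 4.47 left by 50g scale 10.3
panL2 3 0.97 1.69 4.6 left by 50g scale 10.4
panL2 5 0.971 1.71 4.63 left by 50g scale 10.0
panB 1 0.935 1.3 4.74 left by 50g scale 20.5
panB 3 0.94 1.42 4.77 left by 50g scale 18.2
panB 5 0.942 1.45 4.79 left by 50g scale 17.6
cupfoot 1 0.859 -1.58 -4.43 left by 50g scale 11.6
cupfoot 3 0.85 -1.58 -4.47 left by 50g scale 12.0
cupfoot 5 0.843 -1.57 -4.48 left by 50g scale 12.2
18.55
```

All windows not spoiled by the weights agree on 10–13 g (about 0.02 rad), inside the long marks, so the 20 and 100 can stay in the case. Handing in.

```bash
python3 -c "
from plant import bot
print(bot.close_job())"
```

```text
the job is handed in; nothing more can be done
None
```

I handed the job in with the 200 g and 50 g weights standing upright on the pan; the beam should rest about 0.02 rad off level with the cup's side low, inside the ±0.03 marks, which puts the cup at about 262 g. That tilt is measured from how far the pans moved in the camera pictures, not read off the pointer; hand-in returned no verdict. The 100 g and 20 g weights stayed in the case.

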